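Brush out the dust canister in the extraction hood

ROBOT

A 6-joint arm with a two-finger parallel gripper is mounted at the origin on the work surface; the furniture and walls round the work are solid. World frame = base frame: x ahead of the robot, y to its left, z up, the work surface at z = 0. Lengths are in m, angles in degrees, forces in N, time in s.
With the tool pointing down it reaches from about 0.35 to 0.775 m from the base axis. Payload 5.5 kg.
Tool frame: the origin (TCP) lies midway between the tips of the shut fingers; the grasp point (between the pads) lies 19 mm behind it; y points along the fingers, x is the direction in which the jaws open and shut, and the axes are right-handed (so a half turn about y gives the same grasp; the last joint's range is limited). The gripper opens to 85 mm and grips with 20 to 120 N. Pads are 22 mm wide; open, the fingers measure 114 mm over their backs; the gripper's body (76 mm by 85 mm) begins 54 mm behind the grasp point. The pads swing forward as they close: fully open they stand 13 mm farther back than shut.
Start: joints at [57.09, 17.945, 2.641, 74.691, 0, 82.002], TCP at [0.242, 0.522, 0.231] pointing down, gripper open.
Joint ranges: [-158.12, 158.12], [-49.38, 96.58], [-58.88, 72.47], [-126.05, 133.96], [-84.25, 85.87], [-180, 180]. Speed limits (degrees/s): [147.25, 147.25, 180, 180, 180, 180].

INTERFACE

Orientations are given as [roll, pitch, yaw] about the fixed x, y, z axes, in that order (R = Rz(yaw) Ry(pitch) Rx(roll)).
In Python, from station import arm, read_camera gives the robot as it stands.
- The arm moves only by the tool move_arm, never from a script. Its argument "moves" is a list of rows, each a list of 5 numbers: the closure in counts, from 0 (fully open) to 255 (shut), then the shift along the tool's x, y, z in m, then the turn about the tool's y in degrees. A call has 1 to 12 rows; each row shifts and turns the commanded pose from where the row before left it, along the tool's axes as they then stand; what a row does not reach is not made up. A row lasts 1/12 s, in which the tool goes at most 41.7 mm and 7.16 degrees, less where a joint would pass 70% of its speed; a pose out of reach is approached as far as the arm can. A call is refused whole if a number of a shift passes 0.0417 or a number of a turn 7.16, either way. A call with a gripper value outside its range is refused whole. The fingers move at their own pace and stop on an object; the grip force is fixed at half the most. Time passes only in rows, so rows that do not move let the fingers close. It gives the time, the measured TCP pose, the force and the opening at its end, in the units of the state.
- arm.state(): the state, without advancing time (a new reading comes with each control period).
- read_camera(name): name is "scene" or "top" or "wrist"; returns a dict with "img" (384x512x3 uint8, blue, green, red), "intrinsics" (3x3 intrinsics, pixels), "R" (3x3) and "t" (3): a world point X has camera coordinates R X + t; the wrist camera has in their place "T_tool_cam" (4x4, takes a point from camera to tool coordinates, whose origin is the TCP and whose axes are the tool frame's). Camera axes: x right, y down, z forward; pixel columns grow to the right and rows downward; lengths in m; the calibration is good to about 2 mm. A picture is of the moment at which its call begins: read the wrist's pose just before it. There is no depth.
- arm.job_done(): hands the job in, once; it reports no verdict.
The state is a dict: "time_s": time; "joints": joint angles; "dq": joint speeds; "tau": joint torques, N m; "ee_pos": TCP position; "tool_rot": TCP orientation; "force": force on the tool from outside, world axes, zero at the start; "wrist_torque": the same for the moment, N m; "gripper_width": finger opening in m.
Only numpy, scipy, OpenCV 4.12 (cv2) and the standard library are available. Lean on these libraries where they do the work, as an engineer would, in place of code of your own. Each camera call takes 0.05 s, during which the arm holds its last target.

TASK

Brush out the sander's dust canister that stands in the extraction hood: raise the hood's roller shutter by its pull bar until it stays open, take the wide brush (the one whose head fills the canister) from the rack, and scrub the inside with at least three full strokes, each from the canister's floor up until the bristles come out at the rim. Then hang the wide brush back in the rack slot it came from and let go. Leave the shutter open, the canister standing in its ring and the slim brush hanging where it is.

Things in the scene. Friction and masses are not known exactly. Their poses are not given: they have to be found in the camera images.
- hood: Grey sheet-metal bench hood, 306 mm deep (x), 236 mm wide (y), 170 mm high, half-round side walls, fixed. Origin: on the bench under the shutter's axis; x from its front to its back, y to its left seen from the robot. Front sill at x = -140 mm, 50 mm high; x > +30 mm is under a fixed curved cowl. With the shutter open, all from the sill to x = 0 is open from above.
- shutter (a joint): Slatted aluminium roller shutter that closes the hood's front, running in curved side tracks on a circle about shutter_axis. Angle in rad: 0 = shut, 1.31 = fully open (stop). Lifting takes about 2 N at the bar. Left below about 0.45 rad it sinks shut by its weight; past about 0.6 rad its weight carries it open and keeps it there.
- pull_bar (a point): Middle of the shutter's pull bar: round dark steel bar, 12 mm thick, 120 mm long along the hood's y, a 10 mm post at each end, 32 mm free behind it. It moves on a circle of 187 mm radius about the axis. Shut: 173 mm in front of the axis, 70 mm above it (158 deg from the hood's +x towards +z); open: 23 mm behind, 186 mm above (83 deg). Gripped from above, it may turn between the fingers.
- shutter_axis (a point): Point on the shutter's axis (a line along the hood's y) midway between the side walls: 10 mm above the hood's origin.
- canister: Loose grey dust canister, a straight round cup open at the top, standing in the hood: 70 mm outside diameter (75 mm over its beads), 58 mm inside diameter, 85 mm high, floor 6 mm thick, 0.3 kg. Origin: centre of its underside, z up. It stands on the hood floor 10 mm above the bench, 55 mm in front of the shutter's axis.
- ring_center (a point): Centre of the black locating ring on the hood's floor in which the canister stands (ring 75 mm inside diameter, 10 mm high), at the height of the hood floor.
- brush_rack: Fixed steel sheet bracket on a plywood foot, 190 mm wide (y), 115 mm deep (x), flat top 125 mm above the bench. Two slots 100 mm apart, 14 mm wide, open to the front (its -x, towards the robot). The front edge, 24 mm before the slot seats, has an upturned lip 6 mm high, 3 mm thick, behind which a brush's collar sits. Lift a brush over the lip, then draw it out to the front; it cannot go straight up.
- slot_left (a point): Seat of the left (+y) slot: on the rack's top surface, where the stem's axis of a hung brush passes. The slot ends 7 mm behind the seat.
- slot_right (a point): The same for the right (-y) slot.
- wide_brush: Wide round bottle brush, 185 mm long, 0.12 kg, hanging upright in either slot. Origin: centre of its lower end (nose), z up along it. Black bristle head 55 mm wide, 0 to 45 mm (goes into the canister with a little to spare); wire stem 7 mm thick to 100 mm; black collar 34 mm wide, 100 to 106 mm, rests on the rack; round wooden handle 24 mm thick, 106 to 185 mm. Yaw does not matter.
- wide_brush_collar (a point): Centre of the underside of the wide brush's collar, 100 mm above its nose.
- wide_brush_grip (a point): Middle of the wide brush's handle, 145 mm above its nose.
- slim_brush: The slim round brush hanging in the other slot: head only 18 mm in diameter, handle 20 mm, otherwise the same lengths. Not needed; leave it.

How it is judged:
By the outcome, as a careful person would: the job done as asked, in the order asked, and still so for the second after the job is handed in, with the robot touching nothing.
It also fails if it takes over 72 s, if anything falls off the work surface, if the arm or the gripper's body presses on something with over 40 N, if the wrist force passes 120 N, or if a joint passes its speed limit or range.

## Working session

There is one attempt and no reset: what is moved stays moved. The work goes in short steps, Python scripts to look and compute and a tool call to move; the robot and the scene stay as the last step left them, time stands still between calls to the robot, and variables do not carry over. Pictures are saved under pics/ and viewed, and the job is handed in when it is done.

Besides the shell and the picture viewer there is one more tool, called as name([rows], argument=value, ...), one row to a line, values as JSON. move_arm: Moves the arm, as the interface text tells. Its arguments: {"type":"object","properties":{"moves":{"type":"array","items":{"type":"array","items":{"type":"number"}}}},"required":["moves"]}

```bash
mkdir -p pics; ls; cat > h.py <<'E'
from station import arm, read_camera
import numpy as np, cv2
def snap(n,f):
    c=read_camera(n); cv2.imwrite('pics/'+f,c['img']); return c
E
python3 - <<'E'
from h import *
print(arm.state())
for n in ['scene','top','wrist']:
    c=snap(n,n+'0.png'); np.set_printoptions(precision=4,suppress=True)
    print(n,{k:v for k,v in c.items() if k!='img'})
a=[cv2.imread('pics/%s0.png'%n) for n in ['scene','top']]
E
```

```text
pics
{'time_s': 0.0, 'joints': array([ 5.70909545e+01,  1.79916743e+01,  2.57599250e+00,  7.46906355e+01,
       -1.67754006e-03,  8.20007748e+01]), 'dq': array([-0.02106366,  0.01185803,  0.06524702,  0.03214336, -0.04724293,
       -0.03336126]), 'tau': array([ 1.40153923e-03, -4.80630612e+01,  2.98531759e+01,  1.93793583e-02,
       -1.01185226e-04,  8.49734533e-06]), 'ee_pos': array([0.24192275, 0.52105643, 0.23039322]), 'tool_rot': array([-89.98686611,   0.10551632,  65.09019336]), 'force': array([-0.25856227,  0.04051359, -0.32974248]), 'wrist_torque': array([ 0.01401434, -0.02223204,  0.03911737]), 'gripper_width': 0.08560798987381635}
scene {'intrinsics': array([[361.7398,   0.    , 250.0164],
       [  0.    , 361.7398, 193.7013],
       [  0.    ,   0.    ,   1.    ]]), 'R': array([[ 0.5818, -0.8133,  0.0037],
       [-0.5953, -0.4289, -0.6795],
       [ 0.5542,  0.3931, -0.7337]]), 't': array([-0.4129,  0.3832,  0.6547])}
top {'intrinsics': array([[416.586 ,   0.    , 256.9523],
       [  0.    , 416.586 , 193.8672],
       [  0.    ,   0.    ,   1.    ]]), 'R': array([[ 0.0085, -1.    ,  0.0024],
       [-0.7943, -0.0082, -0.6074],
       [ 0.6074,  0.0032, -0.7944]]), 't': array([-0.0783,  0.5037,  0.6297])}
wrist {'intrinsics': array([[334.623 ,   0.    , 250.6987],
       [  0.    , 334.623 , 193.2372],
       [  0.    ,   0.    ,   1.    ]]), 'T_tool_cam': array([[ 1.    ,  0.0007, -0.0003,  0.0012],
       [ 0.0005, -0.2781,  0.9605, -0.1424],
       [ 0.0006, -0.9605, -0.2781,  0.0701],
       [ 0.    ,  0.    ,  0.    ,  1.    ]])}
```

View pics/scene0.png

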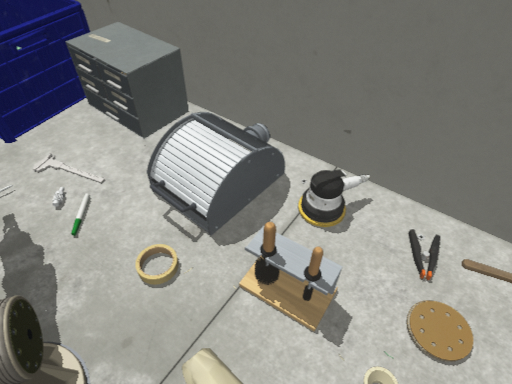

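View pics/top0.png

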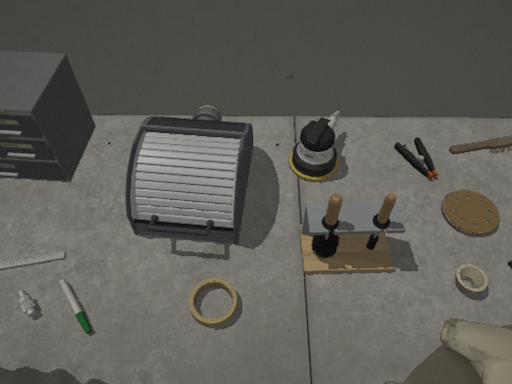

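View pics/wrist0.png

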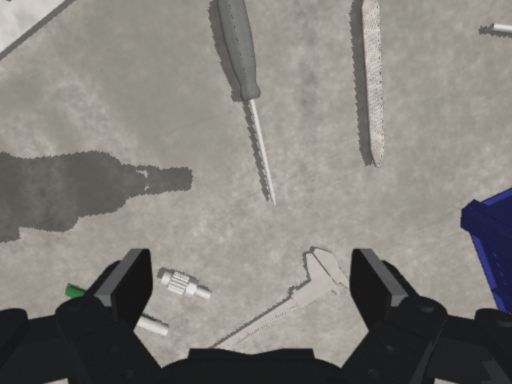

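```bash
python3 - <<'E'
import cv2
s=cv2.imread('pics/scene0.png');t=cv2.imread('pics/top0.png')
cv2.imwrite('pics/z1.png',cv2.resize(t[100:280,120:260],None,fx=4,fy=4,interpolation=2)[:600])
cv2.imwrite('pics/z1b.png',cv2.resize(t[180:280,290:410],None,fx=6,fy=6,interpolation=2))
cv2.imwrite('pics/z2.png',cv2.resize(s[100:235,140:290],None,fx=4.4,fy=4.4,interpolation=2))
cv2.imwrite('pics/z2b.png',cv2.resize(s[210:330,230:350],None,fx=5,fy=5,interpolation=2))
E
```

```text
(no output)
```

View pics/z1.png

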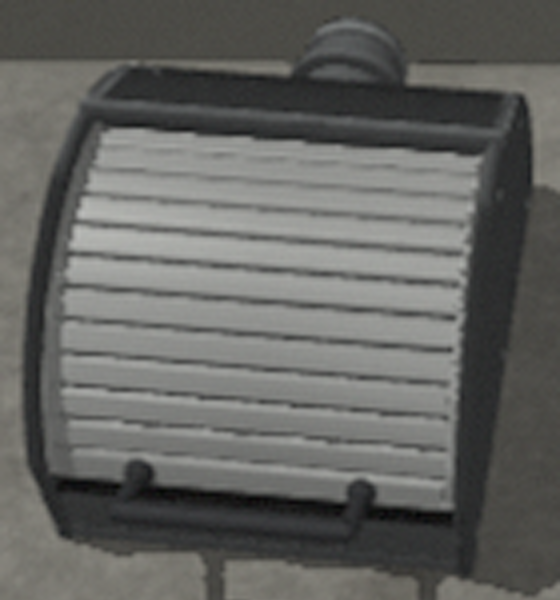

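View pics/z1b.png

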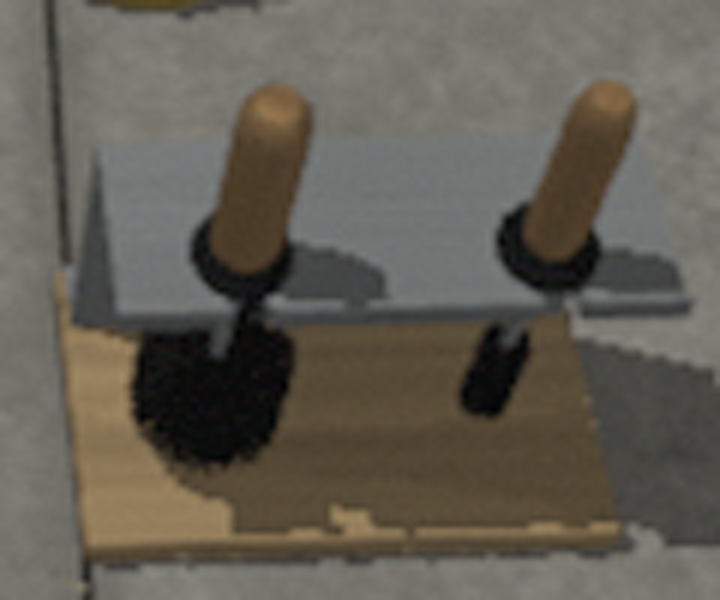

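View pics/z2.png

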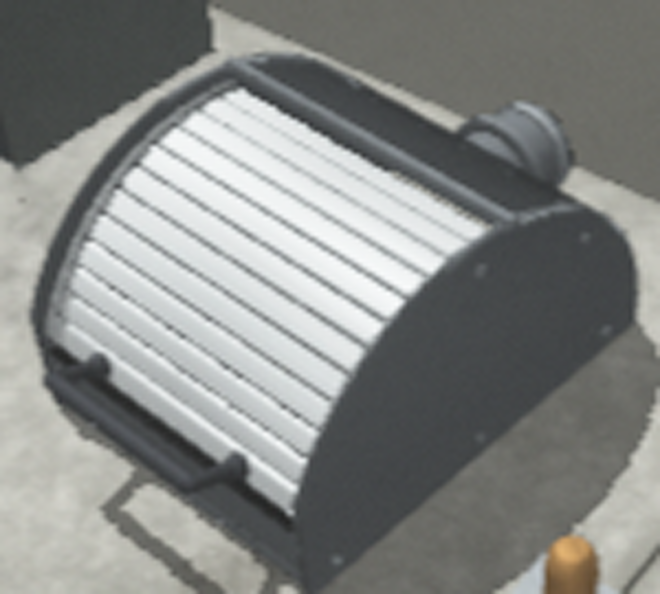

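View pics/z2b.png

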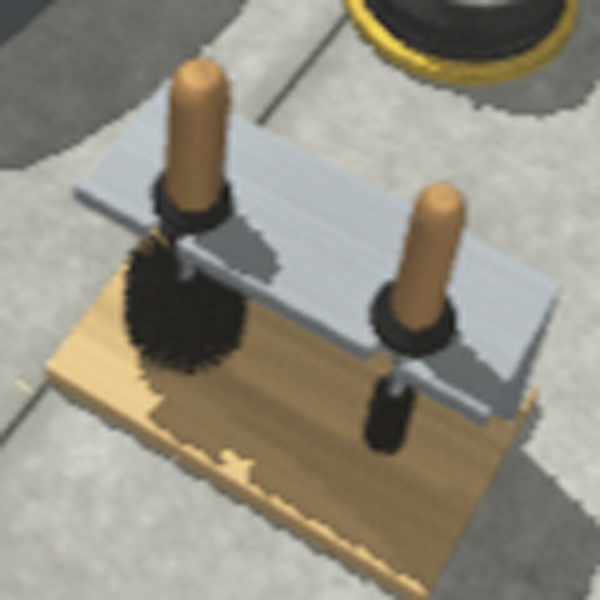

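```bash
cat >> h.py <<'E'
np.set_printoptions(precision=4,suppress=True)
def ray(c,p):
    d=np.linalg.inv(c['intrinsics'])@np.array([p[0],p[1],1.])
    d=c['R'].T@d; o=-c['R'].T@c['t']; return o,d/np.linalg.norm(d)
def plane(c,p,z):
    o,d=ray(c,p); return o+d*(z-o[2])/d[2]
def tri(rs):
    A=sum(np.eye(3)-np.outer(d,d) for o,d in rs); b=sum((np.eye(3)-np.outer(d,d))@o for o,d in rs)
    X=np.linalg.solve(A,b); return X,[np.linalg.norm(np.cross(d,X-o))*1000 for o,d in rs]
def proj(c,X):
    q=c['intrinsics']@(c['R']@np.array(X)+c['t']); return q[:2]/q[2]
E
python3 - <<'E'
from h import *
S=read_camera('scene');T=read_camera('top')
z=lambda p,f,o:((p[0]+.5)/f-.5+o[0],(p[1]+.5)/f-.5+o[1])
t1=lambda p:z(p,4,(120,100)); tb=lambda p:z(p,6,(290,180)); s1=lambda p:z(p,4.4,(140,100)); sb=lambda p:z(p,5,(230,210))
for n,a,b in [('wcollar',tb((243,253)),sb((192,203))),('scollar',tb((549,243)),sb((413,316)))]:
    print(n,tri([ray(T,a),ray(S,b)]),plane(T,a,.128),plane(S,b,.128))
for n,a,b in [('wtop',tb((277,108)),sb((200,80))),('barL',t1((115,513)),s1((50,382))),('barR',t1((350,527)),s1((188,484)))]:
    print(n,tri([ray(T,a),ray(S,b)]))
print('bar mid at z .08', plane(T,t1((232,520)),.08),plane(S,s1((119,433)),.08))
# hood corners: front sill bottom
print('hood TL,TR fronts',plane(T,t1((65,537)),.0),plane(T,t1((470,575)),0), plane(S,s1((310,592)),0))
E
```

```text
wcollar (array([ 0.4695, -0.2176,  0.1238]), [np.float64(2.6860788661924055), np.float64(2.6860788661925024)]) [ 0.47   -0.2167  0.128 ] [ 0.464  -0.2198  0.128 ]
scollar (array([ 0.4732, -0.3171,  0.1271]), [np.float64(1.8680494825202656), np.float64(1.868049482520234)]) [ 0.4749 -0.3169  0.128 ] [ 0.4706 -0.3177  0.128 ]
wtop (array([ 0.4703, -0.2165,  0.2028]), [np.float64(1.9616575431221344), np.float64(1.9616575431222876)])
barL (array([0.4852, 0.1518, 0.0731]), [np.float64(1.8905175102796137), np.float64(1.8905175102794707)])
barR (array([0.4708, 0.0273, 0.0822]), [np.float64(2.985497728057718), np.float64(2.9854977280578727)])
bar mid at z .08 [0.4793 0.0893 0.08  ] [0.4737 0.0843 0.08  ]
hood TL,TR fronts [0.5178 0.2007 0.    ] [ 0.4952 -0.0298  0.    ] [ 0.4934 -0.0303  0.    ]
```

```bash
cat >> h.py <<'E'
from scipy.spatial.transform import Rotation as Ro
def Rt(s=None):
    s=s or arm.state(); r=s['tool_rot']; return Ro.from_euler('xyz',r,degrees=True).as_matrix()
def need(goal):
    s=arm.state(); d=Rt(s).T@(np.array(goal)-s['ee_pos']); print('tool d',d,'norm',np.linalg.norm(d),'pos',s['ee_pos'],s['tool_rot'],'F',s['force'],'t',s['time_s'],'w',s['gripper_width'])
E
python3 -c "
from h import *
need([.47,.089,.2])"
```

```text
tool d [-0.2961  0.0311 -0.3888] norm 0.4897222130188063 pos [0.2421 0.5213 0.2309] [-89.9914   0.046   65.0884] F [ 0.3411  0.9687 -0.5121] t 0.25 w 0.08535457447302298
```

move_arm([
  [100, -0.0247, 0.0026, -0.0324, 0],
  [100, -0.0247, 0.0026, -0.0324, 0],
  [100, -0.0247, 0.0026, -0.0324, 0],
  [100, -0.0247, 0.0026, -0.0324, 0],
  [100, -0.0247, 0.0026, -0.0324, 0],
  [100, -0.0247, 0.0026, -0.0324, 0],
  [100, -0.0247, 0.0026, -0.0324, 0],
  [100, -0.0247, 0.0026, -0.0324, 0],
  [100, -0.0247, 0.0026, -0.0324, 0],
  [100, -0.0247, 0.0026, -0.0324, 0],
  [100, -0.0247, 0.0026, -0.0324, 0],
  [100, -0.0247, 0.0026, -0.0324, 0],
])

```text
time_s: 1.25
ee_pos: [0.4705, 0.087, 0.2002]
tool_rot: [-90.0, -0.0, 65.1]
force: [0.3, 1.4, 1.0]
gripper_width: 0.0519
```

move_arm([
  [160, 0, 0, 0, 7.1],
  [160, 0, 0, 0, 7.1],
  [160, 0, 0, 0, 7.1],
  [160, 0, 0, 0, 7.1],
  [160, 0, 0, 0, 7.1],
  [160, 0, 0, 0, 7.1],
  [160, 0, 0, 0, 7.1],
  [160, 0, 0, 0, 7.1],
  [160, 0, 0, 0, 7.1],
  [160, 0, 0, 0, 7.1],
  [160, 0, 0, 0, 0],
  [160, 0, 0, 0, 0],
])

```text
time_s: 2.25
ee_pos: [0.4699, 0.0889, 0.2001]
tool_rot: [-90.0, 0.0, -5.7]
force: [-0.5, -0.3, -1.0]
gripper_width: 0.0319
```

```bash
python3 - <<'E'
from h import *
need([.476,.089,.2])
snap('wrist','w1.png')
E
```

```text
tool d [0.006  0.0001 0.0007] norm 0.006069303587579519 pos [0.4699 0.0889 0.2001] [-89.9974   0.0047  -5.7162] F [-0.5103 -0.3083 -0.9908] t 2.25 w 0.03190722702517133
```

View pics/w1.png

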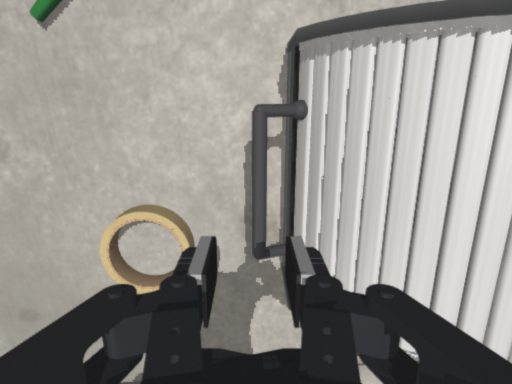

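```bash
cat >> h.py <<'E'
def wray(c,s,p):
    d=np.linalg.inv(c['intrinsics'])@np.array([p[0],p[1],1.]); R=Rt(s); M=c['T_tool_cam']
    d=R@(M[:3,:3]@d); return s['ee_pos']+R@M[:3,3], d/np.linalg.norm(d)
def wplane(c,s,p,z):
    o,d=wray(c,s,p); return o+d*(z-o[2])/d[2]
E
python3 - <<'E'
from h import *
s=arm.state();c=read_camera('wrist')
for p in [(260,112),(259.5,180),(260,250)]: print(wplane(c,s,p,.08))
g=cv2.cvtColor(c['img'],6)
for r in (140,170,200,220): print(r,g[r,245:300])
E
```

```text
[0.4838 0.1478 0.08  ]
[0.4785 0.0947 0.08  ]
[0.4733 0.033  0.08  ]
140 [175 174 172 161 157 153 130  85  68  71  77  80  83  83  83  83  80  78
  74  71  65  64  96 105 106 106 108 109 111 111 111 110 110 110 109 108
 107 108 111 112  97  81  83  80  70  66  64  47  40  34  33  61 126 142
 147]
170 [111 111 112 111 110 109  95  70  67  72  76  82  83  83  83  82  80  77
  75  70  65  92 158 175 180 182 182 180 178 178 178 178 178 179 179 174
 133 112 109 101  82  82  81  71  67  64  46  35  31  32  61 126 142 146
 149]
200 [126 105 104 104 106 107 103  75  66  72  77  82  84  83  83  82  80  77
  73  68  69 112 167 178 180 182 182 180 179 178 177 177 179 180 177 136
 116 115 113  85  82  82  72  66  63  47  42  43  38  63 127 143 147 148
 150]
220 [ 95  94  94  94  93  93  91  69  66  72  78  83  84  83  82  82  80  77
  72  68  70 121 152 160 160 160 160 159 159 157 159 163 169 172 169 130
 113 109  94  82  80  76  68  65  52  43  34  32  57 131 144 146 149 149
 151]
```

move_arm([
  [175, 0.0077, 0, 0.0022, 0],
  [175, 0, 0, 0, 0],
  [175, 0, 0.03, 0, 0],
  [175, 0, 0.03, 0, 0],
  [175, 0, 0.03, 0, 0],
  [175, 0, 0.02, 0, 0],
  [175, 0, 0.01, 0, 0],
  [175, 0, 0, 0, 0],
])

```text
time_s: 3.02
ee_pos: [0.4762, 0.0903, 0.0779]
tool_rot: [-90.0, 0.3, -5.9]
force: [0.1, -0.4, -0.6]
gripper_width: 0.0268
```

```bash
python3 - <<'E'
from h import *
need([.478,.0904,.061])
snap('wrist','w2.png')
E
```

```text
tool d [0.0018 0.0169 0.0003] norm 0.016973784313910698 pos [0.4762 0.0903 0.0779] [-90.0289   0.2569  -5.8845] F [ 0.1353 -0.3792 -0.5601] t 3.0167 w 0.026823261346266548
```

View pics/w2.png

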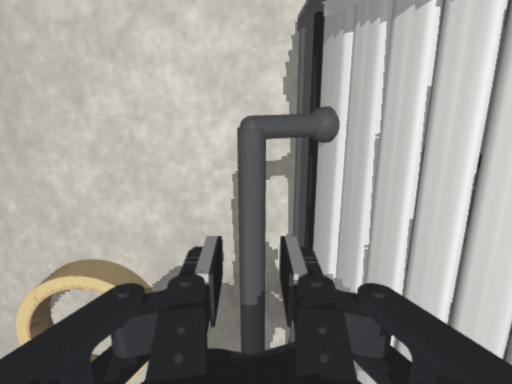

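move_arm([
  [175, 0.001, 0.009, 0, 0],
  [175, 0, 0.008, 0, 0],
  [175, 0, 0, 0, 0],
  [255, 0, 0, 0, 0],
  [255, 0, 0, 0, 0],
  [255, 0, 0, 0, 0],
  [255, 0, 0, 0, 0],
  [255, 0, 0, 0, 0],
])

```text
time_s: 3.73
ee_pos: [0.4768, 0.0904, 0.0633]
tool_rot: [-90.0, 0.2, -5.9]
force: [-5.3, 1.4, 3.7]
gripper_width: 0.0098
```

```bash
python3 - <<'E'
from h import *
s=arm.state();need([.478,.0904,.061]);print(s['joints'])
# arc in hood xz about axis
r=.187;a0=158
for a in range(158,90,-6):
    p=lambda a:r*np.array([np.cos(np.radians(a)),np.sin(np.radians(a))])
    print(a,p(a),p(a-6)-p(a))
E
```

```text
tool d [0.0012 0.0023 0.0001] norm 0.002558489493498029 pos [0.4768 0.0904 0.0633] [-90.0005   0.1946  -5.8855] F [-5.3196  1.4477  3.6975] t 3.7333 w 0.009751425256252508
[  1.2365  15.2578 -26.2005  48.7348   0.0236  97.122 ]
158 [-0.1734  0.0701] [0.0083 0.0177]
152 [-0.1651  0.0878] [0.0101 0.0168]
146 [-0.155   0.1046] [0.0118 0.0156]
140 [-0.1433  0.1202] [0.0133 0.0143]
134 [-0.1299  0.1345] [0.0148 0.0128]
128 [-0.1151  0.1474] [0.016  0.0112]
122 [-0.0991  0.1586] [0.0171 0.0095]
116 [-0.082   0.1681] [0.018  0.0076]
110 [-0.064   0.1757] [0.0187 0.0057]
104 [-0.0452  0.1814] [0.0192 0.0037]
98 [-0.026   0.1852] [0.0195 0.0017]
92 [-0.0065  0.1869] [ 0.0196 -0.0003]
```

move_arm([
  [255, 0.004, -0.009, 0, 0],
  [255, 0.0043, -0.0087, 0, 0],
  [255, 0.005, -0.0084, 0, 0],
  [255, 0.0051, -0.0084, 0, 0],
  [255, 0.0058, -0.0078, 0, 0],
  [255, 0.006, -0.0078, 0, 0],
  [255, 0, 0, 0, 0],
])

```text
time_s: 4.32
ee_pos: [0.5072, 0.0875, 0.1154]
tool_rot: [-90.0, 0.2, -5.9]
force: [-10.8, 2.2, 6.8]
gripper_width: 0.0099
```

```bash
python3 - <<'E'
from h import *
need([.478,.0904,.061])
snap('top','t2.png')
E
```

```text
tool d [-0.0291  0.0545 -0.0002] norm 0.061811205326181534 pos [0.5072 0.0875 0.1154] [-89.9708   0.2223  -5.884 ] F [-10.8397   2.1579   6.8122] t 4.3167 w 0.009850505932886123
```

View pics/t2.png

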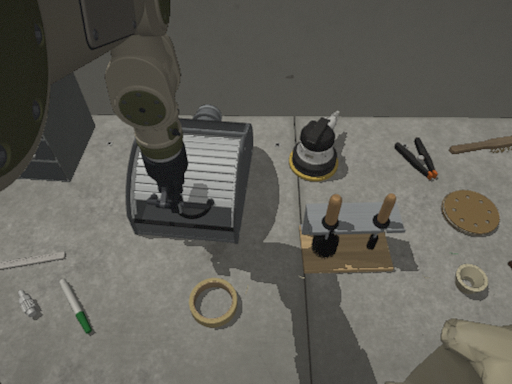

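move_arm([
  [255, 0.0055, -0.008, 0, 0],
  [255, 0.006, -0.0075, 0, 0],
  [255, 0.0074, -0.0066, 0, 0],
  [255, 0.0074, -0.0064, 0, 0],
  [255, 0.008, -0.0058, 0, 0],
  [255, 0.008, -0.0056, 0, 0],
  [255, 0.0085, -0.005, 0, 0],
  [255, 0.0086, -0.0047, 0, 0],
  [255, 0.009, -0.004, 0, 0],
  [255, 0.009, -0.0038, 0, 0],
])

```text
time_s: 5.2
ee_pos: [0.5866, 0.0798, 0.1738]
tool_rot: [-89.9, -0.1, -5.9]
force: [-3.6, 1.7, 4.2]
gripper_width: 0.0097
```

```bash
python3 - <<'E'
from h import *
need([.478,.0904,.061])
E
```

```text
tool d [-0.1093  0.1126 -0.0007] norm 0.15692384100822518 pos [0.5866 0.0798 0.1738] [-89.9097  -0.1113  -5.8746] F [-3.5865  1.6776  4.2427] t 5.2 w 0.00974298171376752
```

move_arm([
  [255, 0.0093, -0.003, 0, 0],
  [255, 0.0094, -0.0027, 0, 0],
  [255, 0.0096, -0.002, 0, 0],
  [255, 0.0096, -0.0017, 0, 0],
  [255, 0, 0, 0, 0],
  [150, 0, 0, 0, 0],
  [150, 0, 0, 0, 0],
  [150, 0, 0, 0, 0],
  [150, 0, 0, 0, 0],
])

```text
time_s: 5.95
ee_pos: [0.6245, 0.075, 0.1808]
tool_rot: [-90.0, -0.1, -5.9]
force: [0.8, -1.0, 0.7]
gripper_width: 0.0354
```

move_arm([
  [120, 0, -0.01, 0, 0],
  [120, 0, -0.02, 0, 0],
  [100, 0, -0.03, 0, 0],
  [100, 0, -0.03, 0, 0],
  [100, 0, -0.02, 0, 0],
  [100, 0, 0, 0, 0],
])

```text
time_s: 6.45
ee_pos: [0.6249, 0.0752, 0.296]
tool_rot: [-90.0, -0.4, -5.9]
force: [0.2, 0.9, 1.2]
gripper_width: 0.0519
```

```bash
python3 - <<'E'
from h import *
need([.595,.079,.25])
snap('wrist','w3.png')
E
```

```text
tool d [-0.0305  0.0457  0.0007] norm 0.05496814342560243 pos [0.6249 0.0752 0.296 ] [-89.9624  -0.4379  -5.9154] F [0.1829 0.9122 1.2071] t 6.45 w 0.05190521968268681
```

View pics/w3.png

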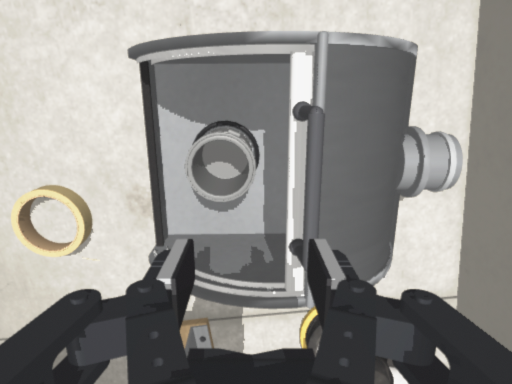

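```bash
python3 - <<'E'
from h import *
i=cv2.imread('pics/w3.png')
cv2.imwrite('pics/w3z.png',cv2.resize(i[110:220,170:280],None,fx=5,fy=5,interpolation=2))
E
```

```text
(no output)
```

View pics/w3z.png

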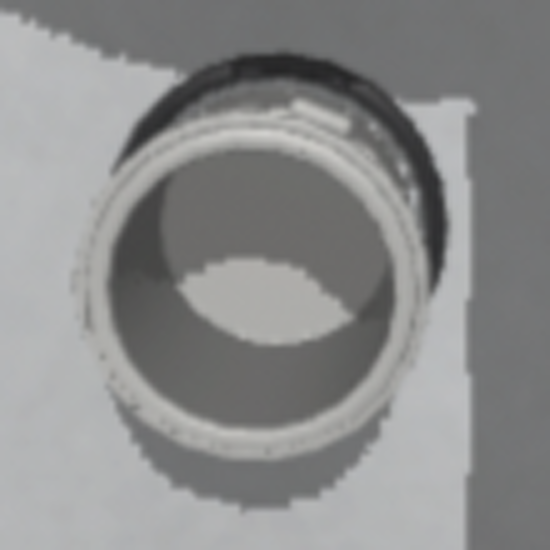

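```bash
python3 - <<'E'
from h import *
s=arm.state();c=read_camera('wrist')
f=lambda x,y:((x+.5)/5-.5+170,(y+.5)/5-.5+110)
for p in [(252,289),(256,289)]: print(wplane(c,s,f(*p),.095))
a,b=wplane(c,s,f(107,289),.095),wplane(c,s,f(398,289),.095);print('dia',np.linalg.norm(a-b))
a,b=wplane(c,s,f(252,145),.095),wplane(c,s,f(252,432),.095);print('dia',np.linalg.norm(a-b),(a+b)/2)
S=snap('scene','s3.png');T=snap('top','t3.png')
for c in (S,T): print(proj(c,[.595,.079,.095]))
E
```

```text
[0.5947 0.0789 0.095 ]
[0.5955 0.0788 0.095 ]
dia 0.060325014784224355
dia 0.060658500929006647 [0.5946 0.0783 0.095 ]
[200.0734 167.1402]
[187.8095 181.4546]
```

```bash
python3 - <<'E'
from h import *
need([.47,-.28,.31])
E
```

```text
tool d [-0.1155 -0.0208 -0.369 ] norm 0.3872599598298861 pos [0.6229 0.0752 0.2889] [-90.0123   0.1242  -5.9169] F [-0.2213  0.2908 -1.0903] t 6.65 w 0.0517376794868437
```

move_arm([
  [0, -0.0115, -0.002, -0.0369, 0],
  [0, -0.0115, -0.002, -0.0369, 0],
  [0, -0.0115, -0.002, -0.0369, 0],
  [0, -0.0115, -0.002, -0.0369, 0],
  [0, -0.0115, -0.002, -0.0369, 0],
  [0, -0.0115, -0.002, -0.0369, 0],
  [0, -0.0115, -0.002, -0.0369, 0],
  [0, -0.0115, -0.002, -0.0369, 0],
  [0, -0.0115, -0.002, -0.0369, 0],
  [0, -0.0115, -0.002, -0.0369, 0],
  [0, 0, 0, 0, 0],
  [0, 0, 0, 0, 0],
])

```text
time_s: 7.65
ee_pos: [0.4697, -0.2814, 0.3083]
tool_rot: [-89.9, 0.1, -6.2]
force: [-0.1, 1.1, -0.2]
gripper_width: 0.0851
```

```bash
python3 - <<'E'
from h import *
need([.47,-.217,.31])
snap('wrist','w4.png')
E
```

```text
tool d [-0.0066 -0.0015  0.0641] norm 0.06442029403747083 pos [ 0.4697 -0.2814  0.3083] [-89.8894   0.1442  -6.1655] F [-0.0714  1.1423 -0.1996] t 7.65 w 0.08507587968000783
```

View pics/w4.png

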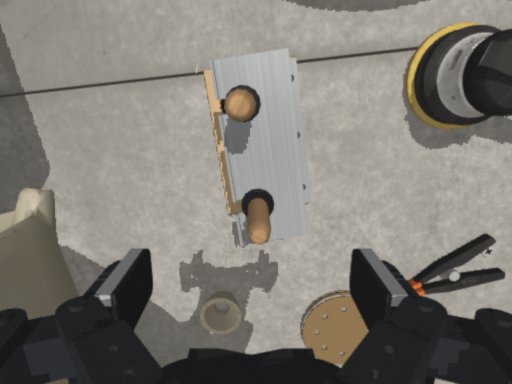

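View pics/t3.png

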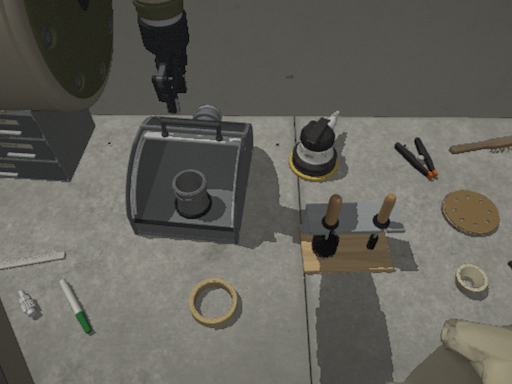

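```bash
python3 - <<'E'
from h import *
i=cv2.imread('pics/w4.png')
cv2.imwrite('pics/w4z.png',cv2.resize(i[40:250,190:320],None,fx=4,fy=4,interpolation=2)[:600])
cv2.imwrite('pics/w4y.png',cv2.resize(i[70:140,200:290],None,fx=8,fy=8,interpolation=2))
E
```

```text
(no output)
```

View pics/w4y.png

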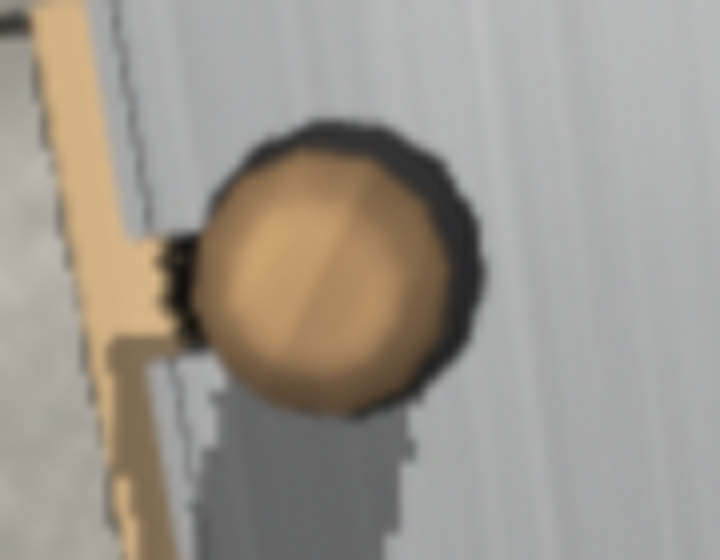

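View pics/w4z.png

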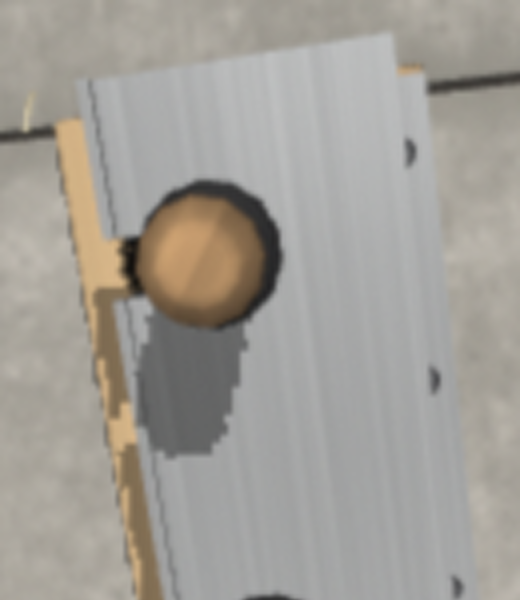

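```bash
python3 - <<'E'
from h import *
s=arm.state();c=read_camera('wrist')
f=lambda x,y:((x+.5)/8-.5+200,(y+.5)/8-.5+70)
for z in (.195,.2,.205): print(z,wplane(c,s,f(320,282),z))
# collar right/top extremes -> centre
print('collar right',wplane(c,s,f(485,272),.131),'top',wplane(c,s,f(345,120),.131))
# slot mouth on front edge, z .128
print('slot mouth', wplane(c,s,f(140,240),.128), wplane(c,s,f(150,355),.128))
g=lambda x,y:((x+.5)/4-.5+190,(y+.5)/4-.5+40)
a,b=wplane(c,s,g(85,80),.131),wplane(c,s,g(172,597),.131);print('front edge',a,b,np.degrees(np.arctan2(-(a-b)[0],(a-b)[1])))
E
```

```text
0.195 [ 0.4696 -0.214   0.195 ]
0.2 [ 0.4697 -0.2139  0.2   ]
0.205 [ 0.4699 -0.2138  0.205 ]
collar right [ 0.4862 -0.216   0.131 ] top [ 0.472  -0.1977  0.131 ]
slot mouth [ 0.4468 -0.2083  0.128 ] [ 0.4462 -0.2214  0.128 ]
front edge [ 0.4461 -0.1737  0.131 ] [ 0.4511 -0.2946  0.131 ] 2.3790682043284486
```

```bash
python3 - <<'E'
from h import *
need([.4695,-.2147,.151])
E
```

```text
tool d [-0.0077  0.158   0.0638] norm 0.17054175072657995 pos [ 0.4708 -0.2793  0.3088] [-89.8945   0.1056  -5.9299] F [-0.1876 -1.1018 -0.0518] t 7.75 w 0.08513670482377082
```

move_arm([
  [0, -0.0038, 0.002, 0.0319, 0],
  [0, -0.0038, 0.002, 0.0319, 0],
  [0, 0, 0, 0, 0],
  [0, 0, 0.025, 0, 0],
  [0, 0, 0.03, 0, 0],
  [0, 0, 0, 0, 0],
])

```text
time_s: 8.25
ee_pos: [0.4679, -0.212, 0.2455]
tool_rot: [-89.7, 0.5, -5.7]
force: [-0.3, 0.5, -0.2]
gripper_width: 0.0855
```

```bash
python3 - <<'E'
from h import *
need([.4695,-.2147,.151])
snap('wrist','w5.png')
E
```

```text
tool d [ 0.0027  0.0944 -0.003 ] norm 0.09451572680894887 pos [ 0.4679 -0.212   0.2455] [-89.7295   0.4908  -5.7135] F [-0.3258  0.4624 -0.2309] t 8.25 w 0.08548360136944665
```

View pics/w5.png

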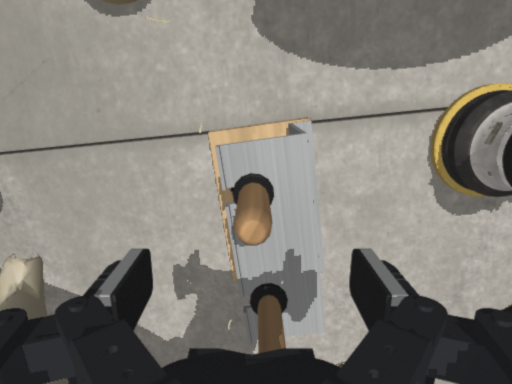

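move_arm([
  [0, 0, 0.03, -0.0005, 0],
  [0, 0, 0.03, 0, 0],
  [0, 0, 0.025, 0, 0],
  [0, 0, 0.009, 0, 0],
  [0, 0, 0, 0, 0],
  [0, 0, 0, 0, 0],
  [0, 0, 0, 0, 0],
])

```text
time_s: 8.88
ee_pos: [0.4716, -0.2169, 0.1592]
tool_rot: [-90.1, -0.2, -5.9]
force: [-0.3, -0.7, -0.2]
gripper_width: 0.0853
```

```bash
python3 - <<'E'
from h import *
need([.4695,-.2147,.151])
snap('wrist','w6.png');snap('scene','s6.png')
E
```

```text
tool d [-0.0023  0.0082  0.002 ] norm 0.008763560449209075 pos [ 0.4716 -0.2169  0.1592] [-90.0824  -0.1718  -5.8948] F [-0.2977 -0.6959 -0.2101] t 8.8833 w 0.08525274333574838
```

View pics/w6.png

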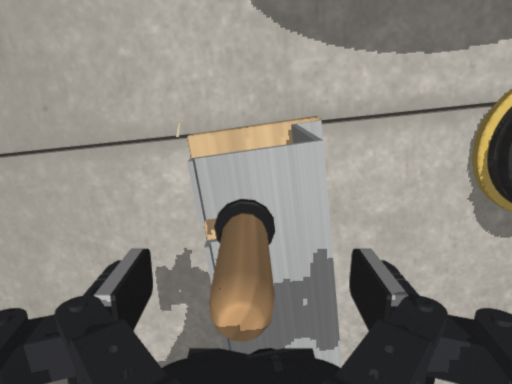

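move_arm([
  [0, -0.0023, 0.008, 0.002, 0],
  [0, 0, 0, 0, 0],
  [0, 0, 0, 0, 0],
  [0, 0, 0, 0, 0],
])

```text
time_s: 9.32
ee_pos: [0.468, -0.2139, 0.149]
tool_rot: [-90.0, 0.0, -5.9]
force: [-0.0, -0.1, 0.3]
gripper_width: 0.0854
```

move_arm([
  [130, 0, 0, 0, 0],
  [130, 0, 0, 0, 0],
  [130, 0, 0, 0, 0],
  [130, 0, 0, 0, 0],
  [130, 0, 0, 0, 0],
])

```text
time_s: 9.73
ee_pos: [0.4682, -0.214, 0.149]
tool_rot: [-90.0, -0.0, -5.9]
force: [0.1, 0.7, -0.3]
gripper_width: 0.042
```

```bash
python3 - <<'E'
from h import *
need([.4695,-.2147,.151])
snap('wrist','w7.png')
E
```

```text
tool d [ 0.0014 -0.002  -0.0005] norm 0.002484172625461148 pos [ 0.4682 -0.214   0.149 ] [-89.9984  -0.0084  -5.9129] F [ 0.1418  0.6865 -0.281 ] t 9.7333 w 0.04198467814659496
```

View pics/w7.png

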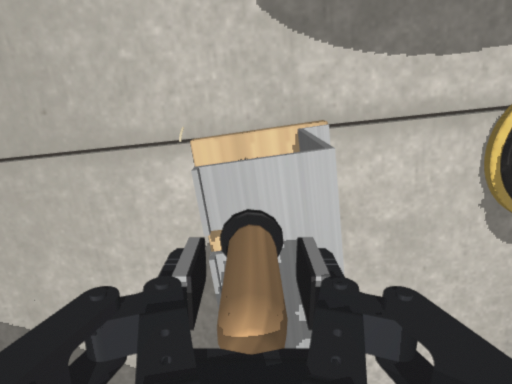

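move_arm([
  [255, 0.0005, 0, 0, 0],
  [255, 0, 0, 0, 0],
  [255, 0, 0, 0, 0],
  [255, 0, 0, 0, 0],
  [255, 0, 0, 0, 0],
  [255, 0, 0, 0, 0],
])

```text
time_s: 10.28
ee_pos: [0.4687, -0.2141, 0.1492]
tool_rot: [-90.0, -0.0, -5.9]
force: [-0.2, 0.1, 3.0]
gripper_width: 0.0225
```

```bash
python3 - <<'E'
from h import *
need([.4695,-.2147,.151])
snap('wrist','w8.png')
E
```

```text
tool d [ 0.0009 -0.0018 -0.0005] norm 0.0020883303657022595 pos [ 0.4687 -0.2141  0.1492] [-90.0069  -0.0215  -5.9133] F [-0.2429  0.1278  3.0296] t 10.2833 w 0.02254595233123252
```

View pics/w8.png

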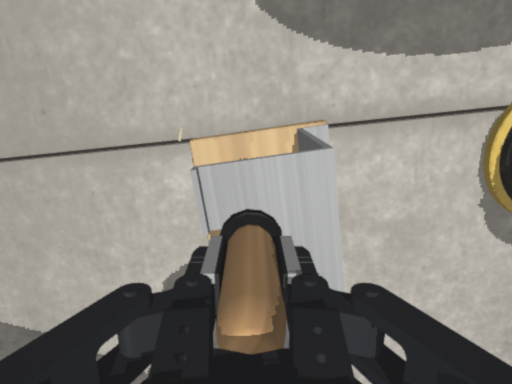

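move_arm([
  [255, 0, -0.005, 0, 0],
  [255, 0, -0.005, 0, 0],
  [255, 0, -0.005, 0, 0],
  [255, 0, 0, 0, 0],
  [255, -0.006, 0, -0.0009, 0],
  [255, -0.012, 0, -0.0017, 0],
  [255, -0.012, 0, -0.0017, 0],
  [255, -0.012, 0, -0.0017, 0],
  [255, -0.012, 0, -0.0017, 0],
  [255, -0.012, 0, -0.0017, 0],
  [255, -0.01, 0, -0.0015, 0],
  [255, 0, 0, 0, 0],
])

```text
time_s: 11.33
ee_pos: [0.3896, -0.2167, 0.164]
tool_rot: [-90.0, 0.1, -6.0]
force: [0.4, 0.1, -1.3]
gripper_width: 0.0227
```

```bash
python3 - <<'E'
from h import *
need([.38,-.2147,.25])
snap('wrist','w9.png');snap('top','t9.png');snap('scene','s9.png')
E
```

```text
tool d [-0.0099 -0.086   0.001 ] norm 0.08658436666191366 pos [ 0.3896 -0.2167  0.164 ] [-89.9746   0.0633  -5.9949] F [ 0.3719  0.1436 -1.3451] t 11.3333 w 0.022744617623854307
```

View pics/t9.png

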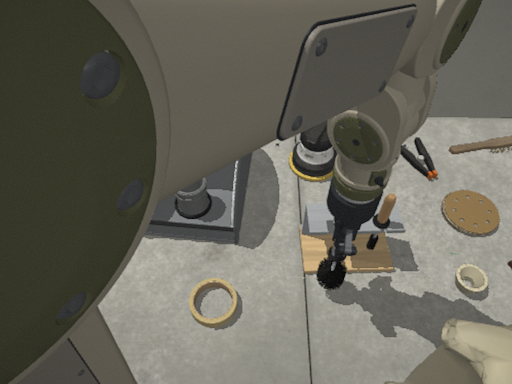

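View pics/s9.png

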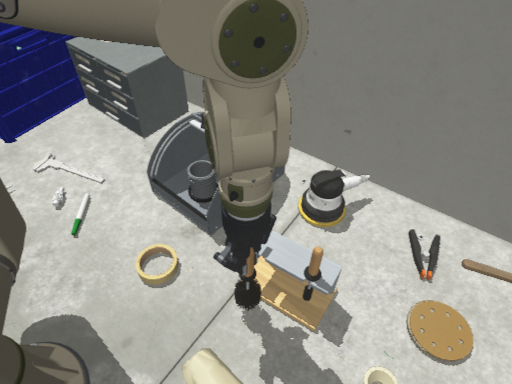

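View pics/w9.png

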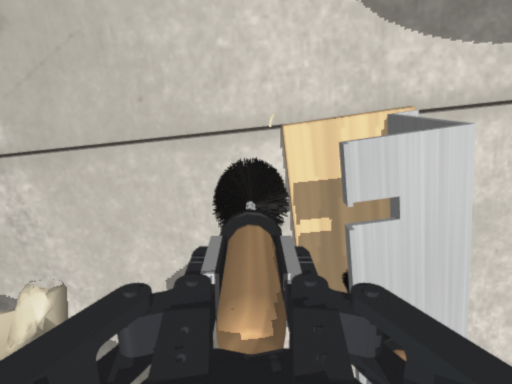

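```bash
cat >> h.py <<'E'
def wproj(c,P):
    M=np.linalg.inv(c['T_tool_cam']); q=c['intrinsics']@(M[:3,:3]@np.array(P)+M[:3,3]); return q[:2]/q[2]
E
python3 - <<'E'
from h import *
c=read_camera('wrist')
for y in (.079,.1015,.124): print(y,wproj(c,[0,y,0]),wproj(c,[.0275,y,0]),wproj(c,[0,y,.0275]))
i=c['img'][150:240,200:300]; cv2.imwrite('pics/w9z.png',cv2.resize(i,None,fx=6,fy=6,interpolation=2))
E
```

```text
0.079 [249.3687 203.3957] [288.9285 203.4282] [249.3467 164.4614]
0.1015 [249.5085 194.2678] [285.7061 194.2969] [249.4927 158.4611]
0.124 [249.6263 186.5698] [282.9885 186.5961] [249.6152 153.4277]
```

View pics/w9z.png

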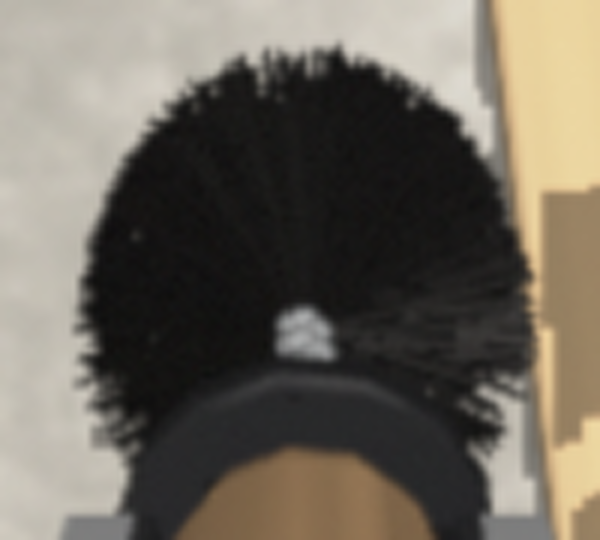

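move_arm([
  [255, 0, -0.015, 0, 0],
  [255, 0, -0.03, 0, 0],
  [255, 0, -0.033, 0, 0],
  [255, 0, -0.033, 0, 0],
  [255, 0, -0.033, 0, 0],
  [255, 0, -0.022, 0, 0],
  [255, 0, 0, 0, 0],
])

```text
time_s: 12.12
ee_pos: [0.3941, -0.2184, 0.3349]
tool_rot: [-90.3, -0.4, -5.9]
force: [0.5, -0.3, -1.0]
gripper_width: 0.0225
```

```bash
python3 - <<'E'
from h import *
need([.594,.079,.33])
E
```

```text
tool d [0.1684 0.0047 0.3163] norm 0.35836618266547426 pos [ 0.3941 -0.2184  0.3349] [-90.2636  -0.4247  -5.8722] F [ 0.4909 -0.3408 -0.9746] t 12.1167 w 0.02254568930543693
```

move_arm([
  [255, 0.0085, 0, 0.016, 0],
  [255, 0.016, 0, 0.03, 0],
  [255, 0.016, 0, 0.03, 0],
  [255, 0.016, 0, 0.03, 0],
  [255, 0.016, 0, 0.03, 0],
  [255, 0.016, 0, 0.03, 0],
  [255, 0.016, 0, 0.03, 0],
  [255, 0.016, 0, 0.03, 0],
  [255, 0.016, 0, 0.03, 0],
  [255, 0.016, 0, 0.03, 0],
  [255, 0.0159, 0, 0.0303, 0],
  [255, 0, 0, 0, 0],
])

```text
time_s: 13.12
ee_pos: [0.5945, 0.0853, 0.3269]
tool_rot: [-89.9, 0.1, -5.6]
force: [-1.5, -1.0, -1.8]
gripper_width: 0.0228
```

move_arm([
  [255, 0, 0.02, 0, 0],
  [255, 0, 0.03, 0, 0],
  [255, 0, 0.02, 0, 0],
  [255, 0, 0, 0, 0],
  [255, 0, 0, 0, 0],
  [255, 0, 0, 0, 0],
])

```text
time_s: 13.62
ee_pos: [0.5923, 0.0802, 0.2608]
tool_rot: [-90.0, -0.0, -5.9]
force: [0.2, -0.1, -1.4]
gripper_width: 0.0227
```

```bash
python3 - <<'E'
from h import *
need([.594,.079,.24])
c=snap('wrist','w10.png');snap('top','t10.png');snap('scene','s10.png')
for y in (.1015,.124): print(y,wproj(c,[0,y,0]))
E
```

```text
tool d [ 0.0018  0.0208 -0.001 ] norm 0.020901237453096282 pos [0.5923 0.0802 0.2608] [-89.9902  -0.0461  -5.9143] F [ 0.1698 -0.0929 -1.446 ] t 13.6167 w 0.022660269811305592
0.1015 [249.508  194.2671]
0.124 [249.6259 186.5692]
```

View pics/w10.png

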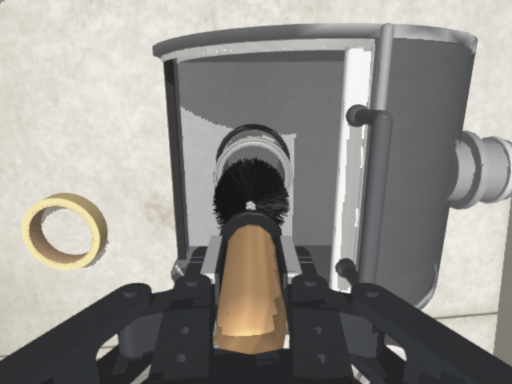

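View pics/s10.png

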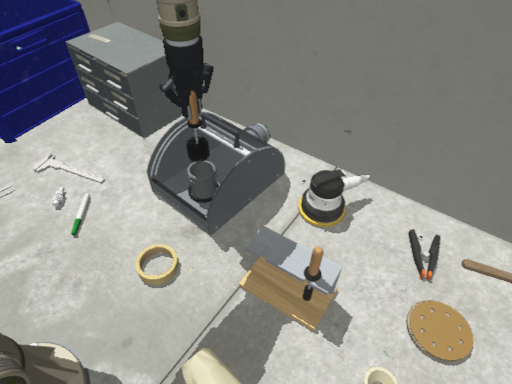

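View pics/t10.png

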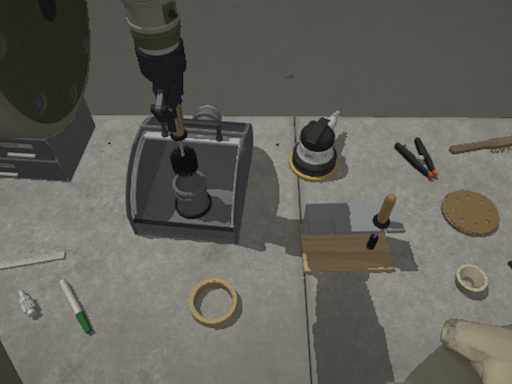

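```bash
python3 - <<'E'
from h import *
w=cv2.imread('pics/w10.png');t=cv2.imread('pics/t10.png');s=cv2.imread('pics/s10.png')
a=cv2.resize(w[120:230,200:305],None,fx=5,fy=5,interpolation=2)
cv2.imwrite('pics/w10z.png',a)
b=cv2.resize(t[110:220,150:220],None,fx=5,fy=5,interpolation=2)
d=cv2.resize(s[95:205,165:235],None,fx=5,fy=5,interpolation=2)
cv2.imwrite('pics/ts10z.png',np.hstack([b,d]))
E
```

```text
(no output)
```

View pics/w10z.png

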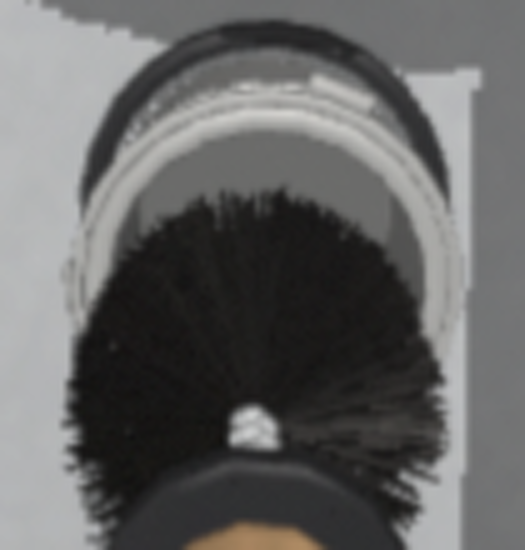

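View pics/ts10z.png

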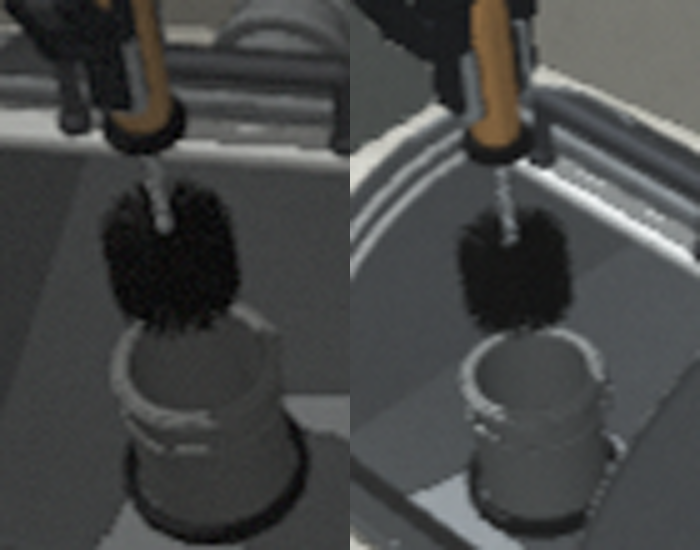

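```bash
python3 - <<'E'
from h import *
s=dict(arm.state());c=read_camera('wrist');S=read_camera('scene');T=read_camera('top')
print(s['ee_pos'])
f=lambda x,y:((x+.5)/5-.5+200,(y+.5)/5-.5+120)
top=wplane(c,s,f(267,128),.095); side=wplane(c,s,f(267,280),.095)
print('rim inner top',top,'outer top',wplane(c,s,f(267,92),.095))
print('stem/head entry',wplane(c,s,f(254,410),s['ee_pos'][2]-.079))
l,r=wplane(c,s,f(103,280),.095),wplane(c,s,f(428,280),.095);print('rim L R',l,r,(l+r)/2,np.linalg.norm(l-r))
ft=lambda x,y:((x+.5)/5-.5+150,(y+.5)/5-.5+110)
fs=lambda x,y:((x+.5)/5-.5+165,(y+.5)/5-.5+95)
zz=s['ee_pos'][2]-.079
print('top: stem entry',plane(T,ft(164,228),zz),'rim L/R outer',plane(T,ft(112,370),.092),plane(T,ft(285,370),.092))
print('scene: stem entry',plane(S,fs(510-350,238),zz),'rim L/R outer',plane(S,fs(460-350,375),.092),plane(S,fs(607-350,375),.092))
print('tri stem',tri([ray(T,ft(164,228)),ray(S,fs(160,238))]))
# predicted columns
for y,n in ((0,'TCP'),):
  for z in (zz,): print(proj(T,[s['ee_pos'][0],s['ee_pos'][1],z]),ft(164,228),proj(S,[s['ee_pos'][0],s['ee_pos'][1],z]),fs(160,238))
print('rim centre proj', proj(T,[.595,.079,.095]),ft(197,368), proj(S,[.595,.079,.095]),fs(183,380))
E
```

```text
[0.5929 0.0801 0.2618]
rim inner top [0.5993 0.1077 0.095 ] outer top [0.6    0.1143 0.095 ]
stem/head entry [0.594  0.0813 0.1828]
rim L R [0.5655 0.0823 0.095 ] [0.6268 0.0759 0.095 ] [0.5961 0.0791 0.095 ] 0.06161010957030242
top: stem entry [0.5922 0.0783 0.1828] rim L/R outer [0.591  0.1137 0.092 ] [0.5918 0.0377 0.092 ]
scene: stem entry [0.5908 0.0751 0.1828] rim L/R outer [0.5696 0.1037 0.092 ] [0.6144 0.0415 0.092 ]
tri stem (array([0.595 , 0.0791, 0.1788]), [np.float64(0.603844093797737), np.float64(0.6038440937976326)])
[181.5471 154.9185] (182.4, 155.2) [195.6479 140.981 ] (196.6, 142.2)
rim centre proj [187.8095 181.4546] (189.0, 183.2) [200.0734 167.1402] (201.2, 170.6)
```

move_arm([
  [255, 0.0023, 0.01, -0.0025, 0],
  [255, 0, 0.012, 0, 0],
  [255, 0, 0.012, 0, 0],
  [255, 0, 0.008, 0, 0],
  [255, 0, 0.005, 0, 0],
  [255, 0, 0.005, 0, 0],
  [255, 0, 0, 0, 0],
])

```text
time_s: 14.5
ee_pos: [0.5936, 0.0774, 0.2069]
tool_rot: [-90.0, 0.1, -5.9]
force: [-0.6, 0.8, -0.3]
gripper_width: 0.0228
```

```bash
python3 - <<'E'
from h import *
need([.5949,.0774,.14])
c=snap('wrist','w11.png');cv2.imwrite('pics/w11z.png',cv2.resize(c['img'][120:230,200:305],None,fx=5,fy=5,interpolation=2))
t=snap('top','t11.png')['img'];s=snap('scene','s11.png')['img']
b=cv2.resize(t[110:220,150:220],None,fx=5,fy=5,interpolation=2)
d=cv2.resize(s[95:205,165:235],None,fx=5,fy=5,interpolation=2)
cv2.imwrite('pics/ts11z.png',np.hstack([b,d]))
E
```

```text
tool d [0.0014 0.0669 0.0001] norm 0.06691373906359968 pos [0.5936 0.0774 0.2069] [-90.0043   0.0839  -5.9167] F [-0.6474  0.7914 -0.3482] t 14.5 w 0.022795438021215073
```

View pics/w11z.png

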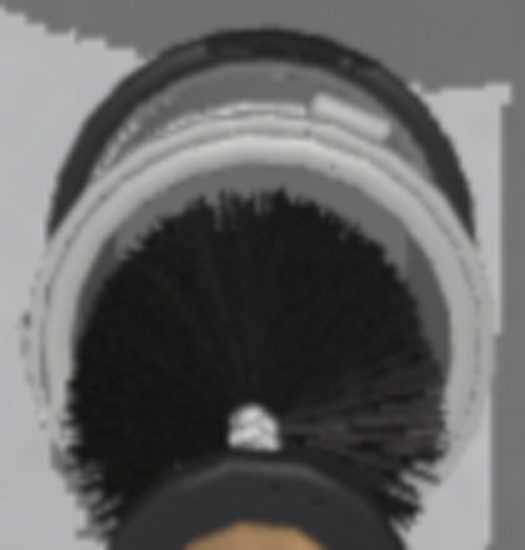

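View pics/ts11z.png

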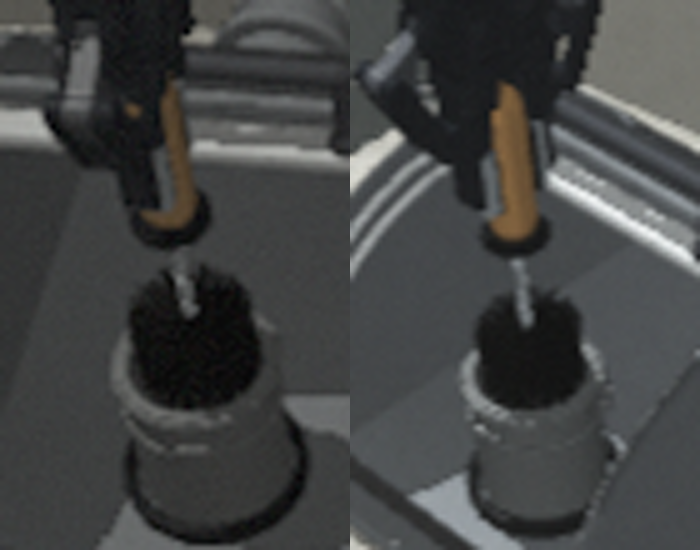

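move_arm([
  [255, 0.0013, 0.005, 0, 0],
  [255, 0, 0.012, 0, 0],
  [255, 0, 0.014, 0, 0],
  [255, 0, 0.014, 0, 0],
  [255, 0, 0.01, 0, 0],
  [255, 0, 0.004, 0, 0],
  [255, 0, 0, 0, 0],
])

```text
time_s: 15.23
ee_pos: [0.5946, 0.0774, 0.1479]
tool_rot: [-90.0, 0.1, -5.9]
force: [0.3, 0.4, -0.8]
gripper_width: 0.0223
```

```bash
python3 - <<'E'
from h import *
need([.5949,.0774,.14])
E
```

```text
tool d [0.0003 0.0079 0.0001] norm 0.007921466206941999 pos [0.5946 0.0774 0.1479] [-90.0062   0.1084  -5.9119] F [ 0.3358  0.3643 -0.7548] t 15.2333 w 0.0223134253433063
```

move_arm([
  [255, 0, 0.004, 0, 0],
  [255, 0, 0.002, 0, 0],
  [255, 0, 0, 0, 0],
])

```text
time_s: 15.48
ee_pos: [0.5955, 0.0774, 0.1432]
tool_rot: [-90.0, -0.0, -5.9]
force: [-0.0, -0.0, -0.6]
gripper_width: 0.0227
```

move_arm([
  [255, 0, 0.001, 0, 0],
  [255, 0, 0, 0, 0],
])

```text
time_s: 15.65
ee_pos: [0.5955, 0.0774, 0.1423]
tool_rot: [-90.0, -0.0, -5.9]
force: [0.3, -0.1, -1.3]
gripper_width: 0.023
```

move_arm([
  [255, 0, 0.001, 0, 0],
  [255, 0, 0, 0, 0],
])

```text
time_s: 15.82
ee_pos: [0.5953, 0.0774, 0.1411]
tool_rot: [-90.0, -0.0, -5.9]
force: [0.4, -0.8, -1.3]
gripper_width: 0.0226
```

move_arm([
  [255, 0, 0.001, 0, 0],
  [255, 0, 0, 0, 0],
])

```text
time_s: 15.98
ee_pos: [0.5955, 0.0774, 0.1402]
tool_rot: [-90.0, -0.0, -5.9]
force: [-0.3, -1.0, -0.2]
gripper_width: 0.0226
```

move_arm([
  [255, 0, 0.001, 0, 0],
  [255, 0, 0, 0, 0],
])

```text
time_s: 16.15
ee_pos: [0.5956, 0.0774, 0.1401]
tool_rot: [-90.0, -0.1, -5.9]
force: [-1.3, -0.3, 4.4]
gripper_width: 0.0226
```

move_arm([
  [255, 0, 0.001, 0, 0],
  [255, 0, 0, 0, 0],
])

```text
time_s: 16.32
ee_pos: [0.5958, 0.0774, 0.1402]
tool_rot: [-90.0, -0.1, -5.9]
force: [-3.3, -0.5, 10.4]
gripper_width: 0.0229
```

move_arm([
  [255, 0, -0.01, 0, 0],
  [255, 0, -0.018, 0, 0],
  [255, 0, -0.02, 0, 0],
  [255, 0, -0.02, 0, 0],
  [255, 0, -0.014, 0, 0],
  [255, 0, -0.006, 0, 0],
  [255, 0, 0, 0, 0],
  [255, 0, 0, 0, 0],
])

```text
time_s: 16.98
ee_pos: [0.5952, 0.0774, 0.2257]
tool_rot: [-90.0, 0.0, -5.9]
force: [-0.1, -0.4, -2.0]
gripper_width: 0.0229
```

```bash
python3 - <<'E'
from h import *
need([.5949,.0774,.14])
c=snap('wrist','w12.png');w=cv2.resize(c['img'][120:230,200:305],None,fx=5,fy=5,interpolation=2)
s=snap('scene','s12.png')['img']
d=cv2.resize(s[95:205,165:235],None,fx=5,fy=5,interpolation=2)
cv2.imwrite('pics/ts12z.png',np.hstack([w[:550],d])[:,:800])
E
```

```text
tool d [-0.0003  0.0857 -0.    ] norm 0.08566084019878668 pos [0.5952 0.0774 0.2257] [-89.9937   0.0072  -5.913 ] F [-0.1012 -0.4117 -1.9738] t 16.9833 w 0.02287679392691625
```

View pics/ts12z.png

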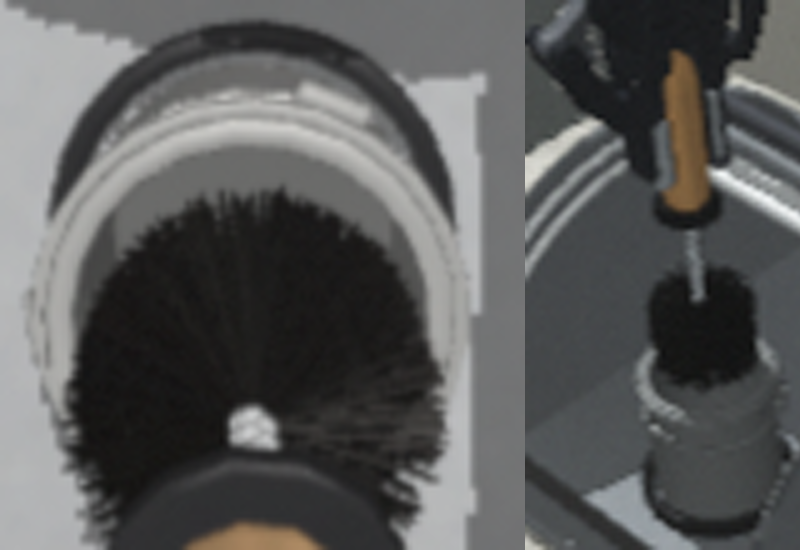

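move_arm([
  [255, 0, 0.008, 0, 0],
  [255, 0, 0.016, 0, 0],
  [255, 0, 0.02, 0, 0],
  [255, 0, 0.02, 0, 0],
  [255, 0, 0.014, 0, 0],
  [255, 0, 0.006, 0, 0],
  [255, 0, 0.0035, 0, 0],
  [255, 0, 0, 0, 0],
  [255, 0, 0, 0, 0],
])

```text
time_s: 17.83
ee_pos: [0.5936, 0.0775, 0.1402]
tool_rot: [-90.0, 0.1, -5.9]
force: [-6.8, 0.1, 15.7]
gripper_width: 0.0228
```

move_arm([
  [255, 0, -0.01, 0, 0],
  [255, 0, -0.018, 0, 0],
  [255, 0, -0.02, 0, 0],
  [255, 0, -0.02, 0, 0],
  [255, 0, -0.014, 0, 0],
  [255, 0, -0.007, 0, 0],
  [255, 0, 0, 0, 0],
  [255, 0, 0, 0, 0],
])

```text
time_s: 18.5
ee_pos: [0.5953, 0.0774, 0.2269]
tool_rot: [-90.0, 0.0, -5.9]
force: [-0.4, 1.1, -0.8]
gripper_width: 0.0229
```

move_arm([
  [255, 0, 0.008, 0, 0],
  [255, 0, 0.016, 0, 0],
  [255, 0, 0.02, 0, 0],
  [255, 0, 0.02, 0, 0],
  [255, 0, 0.014, 0, 0],
  [255, 0, 0.006, 0, 0],
  [255, 0, 0.004, 0, 0],
  [255, 0, 0, 0, 0],
  [255, 0, 0, 0, 0],
])

```text
time_s: 19.25
ee_pos: [0.5932, 0.0775, 0.1403]
tool_rot: [-90.0, 0.2, -5.9]
force: [-7.1, 0.1, 12.3]
gripper_width: 0.0229
```

move_arm([
  [255, 0, -0.01, 0, 0],
  [255, 0, -0.018, 0, 0],
  [255, 0, -0.02, 0, 0],
  [255, 0, -0.02, 0, 0],
  [255, 0, -0.014, 0, 0],
  [255, 0, -0.007, 0, 0],
  [255, 0, 0, 0, 0],
  [255, 0, 0, 0, 0],
])

```text
time_s: 19.92
ee_pos: [0.5953, 0.0774, 0.2279]
tool_rot: [-90.0, 0.0, -5.9]
force: [0.8, 0.5, -1.7]
gripper_width: 0.0225
```

```bash
python3 - <<'E'
from h import *
need([.5949,.0774,.14])
c=snap('wrist','w13.png');w=cv2.resize(c['img'][120:230,200:305],None,fx=5,fy=5,interpolation=2)
s=snap('scene','s13.png')['img']
d=cv2.resize(s[95:205,165:235],None,fx=5,fy=5,interpolation=2)
cv2.imwrite('pics/ts13z.png',np.hstack([w[:550],d])[:,:800])
E
```

```text
tool d [-0.0004  0.0879 -0.    ] norm 0.08795081831343654 pos [0.5953 0.0774 0.2279] [-89.9948   0.01    -5.9157] F [ 0.7899  0.4622 -1.6726] t 19.9167 w 0.02251073767265798
```

View pics/ts13z.png

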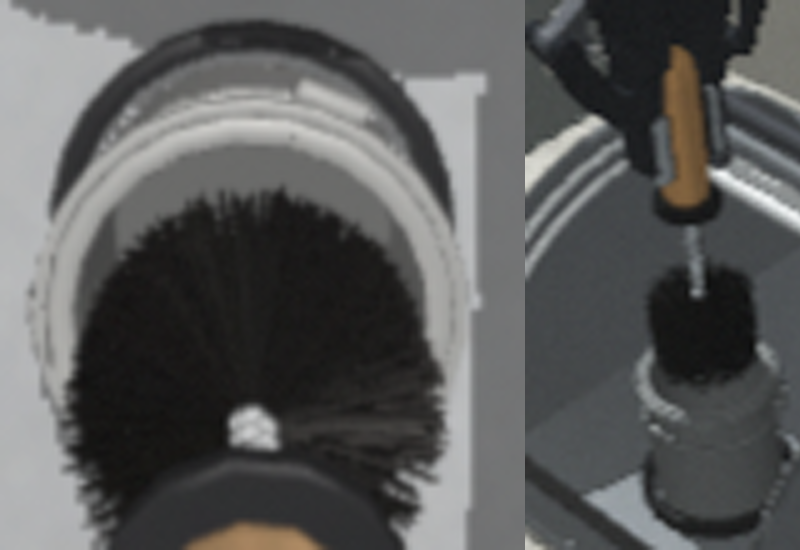

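move_arm([
  [255, 0, 0.008, 0, 0],
  [255, 0, 0.016, 0, 0],
  [255, 0, 0.02, 0, 0],
  [255, 0, 0.02, 0, 0],
  [255, 0, 0.014, 0, 0],
  [255, 0, 0.006, 0, 0],
  [255, 0, 0.0045, 0, 0],
  [255, 0, 0, 0, 0],
  [255, 0, 0, 0, 0],
])

```text
time_s: 20.77
ee_pos: [0.5949, 0.0774, 0.1402]
tool_rot: [-90.0, 0.0, -5.9]
force: [-1.7, 0.0, 1.4]
gripper_width: 0.0226
```

move_arm([
  [255, 0, -0.01, 0, 0],
  [255, 0, -0.018, 0, 0],
  [255, 0, -0.02, 0, 0],
  [255, 0, -0.02, 0, 0],
  [255, 0, -0.014, 0, 0],
  [255, 0, -0.007, 0, 0],
  [255, 0, 0, 0, 0],
  [255, 0, 0, 0, 0],
])

```text
time_s: 21.43
ee_pos: [0.5955, 0.0774, 0.229]
tool_rot: [-90.0, -0.0, -5.9]
force: [-0.5, 0.7, -1.6]
gripper_width: 0.0228
```

move_arm([
  [255, 0, 0.008, 0, 0],
  [255, 0, 0.016, 0, 0],
  [255, 0, 0.02, 0, 0],
  [255, 0, 0.02, 0, 0],
  [255, 0, 0.014, 0, 0],
  [255, 0, 0.006, 0, 0],
  [255, 0, 0.0045, 0, 0],
  [255, 0, 0, 0, 0],
  [255, 0, 0, 0, 0],
])

```text
time_s: 22.18
ee_pos: [0.595, 0.0774, 0.1402]
tool_rot: [-90.0, 0.0, -5.9]
force: [-1.5, -0.3, 0.9]
gripper_width: 0.0233
```

move_arm([
  [255, 0, -0.01, 0, 0],
  [255, 0, -0.018, 0, 0],
  [255, 0, -0.02, 0, 0],
  [255, 0, -0.02, 0, 0],
  [255, 0, -0.018, 0, 0],
  [255, 0, -0.02, 0, 0],
  [255, 0, -0.025, 0, 0],
  [255, 0, -0.03, 0, 0],
  [255, 0, -0.025, 0, 0],
  [255, 0, -0.005, 0, 0],
  [255, 0, 0, 0, 0],
  [255, 0, 0, 0, 0],
])

```text
time_s: 23.18
ee_pos: [0.5954, 0.0773, 0.3309]
tool_rot: [-90.0, 0.0, -5.9]
force: [-0.8, -0.9, -2.2]
gripper_width: 0.0226
```

```bash
python3 - <<'E'
from h import *
need([.3896,-.2167,.33])
snap('wrist','w14.png');snap('scene','s14.png')
E
```

```text
tool d [-0.1744  0.0009 -0.3137] norm 0.3588734705003809 pos [0.5954 0.0773 0.3309] [-89.9975   0.007   -5.9141] F [-0.7765 -0.8904 -2.2327] t 23.1833 w 0.022578589223728112
```

View pics/w14.png

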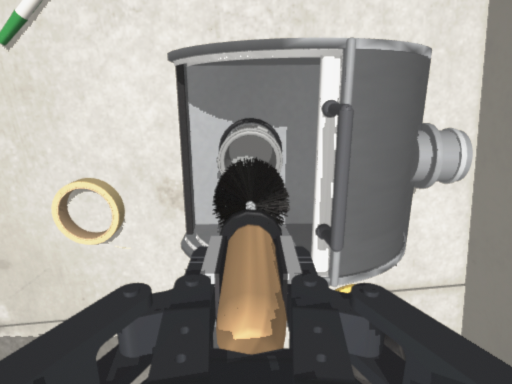

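View pics/s14.png

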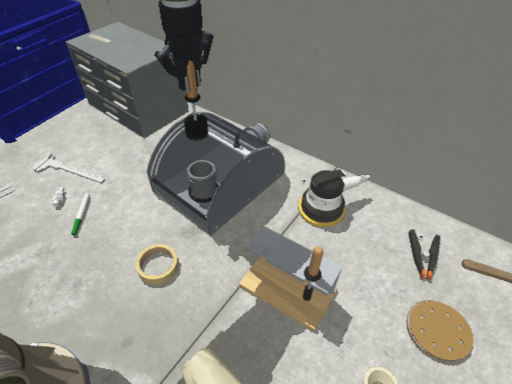

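move_arm([
  [255, -0.0087, 0, -0.0157, 0],
  [255, -0.0174, 0, -0.0314, 0],
  [255, -0.0174, 0, -0.0314, 0],
  [255, -0.0174, 0, -0.0314, 0],
  [255, -0.0174, 0, -0.0314, 0],
  [255, -0.0174, 0, -0.0314, 0],
  [255, -0.0174, 0, -0.0314, 0],
  [255, -0.0174, 0, -0.0314, 0],
  [255, -0.0174, 0, -0.0314, 0],
  [255, -0.0174, 0, -0.0314, 0],
  [255, -0.0087, 0, -0.0155, 0],
  [255, 0, 0, 0, 0],
])

```text
time_s: 24.28
ee_pos: [0.3875, -0.2189, 0.3299]
tool_rot: [-90.0, 0.2, -6.2]
force: [-0.3, 1.1, -1.6]
gripper_width: 0.0229
```

move_arm([
  [255, 0, 0.015, 0, 0],
  [255, 0, 0.03, 0, 0],
  [255, 0, 0.035, 0, 0],
  [255, 0, 0.035, 0, 0],
  [255, 0, 0.03, 0, 0],
  [255, 0, 0.018, 0, 0],
  [255, 0, 0, 0, 0],
  [255, 0, 0, 0, 0],
  [255, 0, 0, 0, 0],
])

```text
time_s: 25.03
ee_pos: [0.3904, -0.2168, 0.1692]
tool_rot: [-90.0, -0.0, -5.9]
force: [-0.2, -0.8, -1.5]
gripper_width: 0.0225
```

```bash
python3 - <<'E'
from h import *
need([.3896,-.2167,.166]); need([.4687,-.2141,.166])
c=snap('wrist','w15.png')
E
```

```text
tool d [-0.0008  0.0032 -0.    ] norm 0.003301199237780796 pos [ 0.3904 -0.2168  0.1692] [-90.009   -0.035   -5.8811] F [-0.2155 -0.8119 -1.5228] t 25.0333 w 0.02249238506774373
tool d [0.0776 0.0032 0.0107] norm 0.07840434406157128 pos [ 0.3904 -0.2168  0.1692] [-90.009   -0.035   -5.8811] F [-0.2155 -0.8119 -1.5228] t 25.0333 w 0.02249238506774373
```

View pics/w15.png

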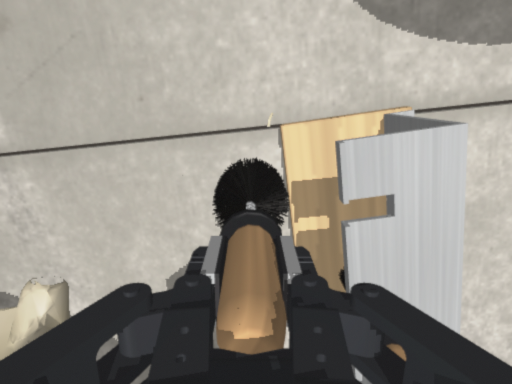

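move_arm([
  [255, 0.006, 0, 0.0008, 0],
  [255, 0.011, 0, 0.0015, 0],
  [255, 0.012, 0, 0.0017, 0],
  [255, 0.012, 0, 0.0017, 0],
  [255, 0.012, 0, 0.0017, 0],
  [255, 0.012, 0, 0.0017, 0],
  [255, 0.008, 0, 0.001, 0],
  [255, 0.0046, 0, 0.0006, 0],
  [255, 0, 0, 0, 0],
  [255, 0, 0, 0, 0],
  [255, 0, 0, 0, 0],
])

```text
time_s: 26.0
ee_pos: [0.4677, -0.214, 0.1683]
tool_rot: [-90.0, 0.0, -5.9]
force: [-0.0, 0.2, -0.3]
gripper_width: 0.0225
```

```bash
python3 - <<'E'
from h import *
need([.4687,-.2141,.1492])
c=snap('wrist','w16.png');snap('scene','s16.png')
E
```

```text
tool d [ 0.001   0.0191 -0.    ] norm 0.019106411065745465 pos [ 0.4677 -0.214   0.1683] [-89.9779   0.0464  -5.9163] F [-0.0433  0.1507 -0.267 ] t 26.0 w 0.022548435871379315
```

View pics/w16.png

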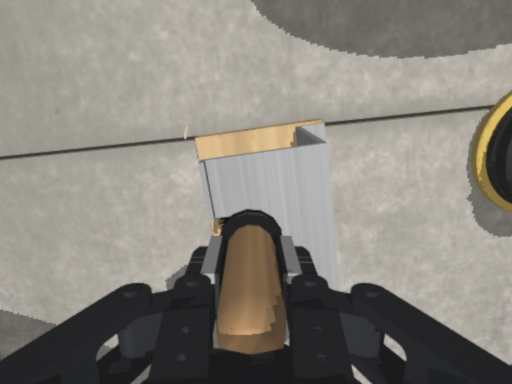

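Over the seat with no contact force; lower.

move_arm([
  [255, 0.001, 0.006, 0, 0],
  [255, 0, 0.006, 0, 0],
  [255, 0, 0.004, 0, 0],
  [255, 0, 0.001, 0, 0],
  [255, 0, 0, 0, 0],
  [255, 0, 0, 0, 0],
])

```text
time_s: 26.6
ee_pos: [0.4691, -0.2142, 0.1513]
tool_rot: [-90.0, 0.0, -5.9]
force: [0.2, 0.1, -1.8]
gripper_width: 0.0227
```

```bash
python3 - <<'E'
from h import *
need([.4687,-.2141,.1492])
E
```

```text
tool d [-0.0004  0.0021  0.0001] norm 0.00215792067916896 pos [ 0.4691 -0.2142  0.1513] [-89.9834   0.0145  -5.9133] F [ 0.1587  0.0928 -1.7798] t 26.6 w 0.022714424106925618
```

move_arm([
  [255, 0, 0.0015, 0, 0],
  [255, 0, 0.001, 0, 0],
  [255, 0, 0, 0, 0],
  [255, 0, 0, 0, 0],
])

```text
time_s: 26.93
ee_pos: [0.4693, -0.2144, 0.1492]
tool_rot: [-90.0, -0.0, -5.9]
force: [0.2, 0.1, -0.2]
gripper_width: 0.0225
```

```bash
python3 - <<'E'
from h import *
need([.4687,-.2141,.1492])
snap('wrist','w17.png')
E
```

```text
tool d [-0.0007 -0.      0.0002] norm 0.0007053810651018459 pos [ 0.4693 -0.2144  0.1492] [-90.0107  -0.0288  -5.9101] F [ 0.1589  0.1092 -0.1654] t 26.9333 w 0.022480163948405206
```

View pics/w17.png

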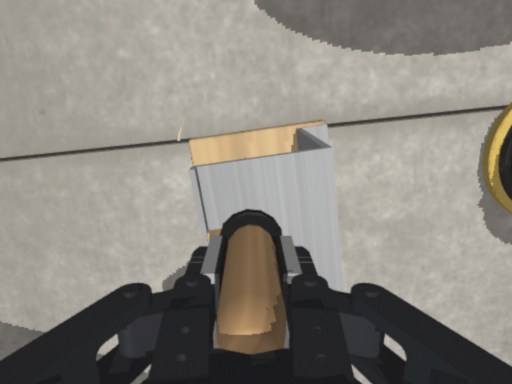

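Same picture and pose as at the original grasp. Release slowly and rise.

move_arm([
  [200, 0, 0.0005, 0, 0],
  [150, 0, 0, 0, 0],
  [100, 0, 0, 0, 0],
  [50, 0, 0, 0, 0],
  [0, 0, 0, 0, 0],
  [0, 0, 0, 0, 0],
  [0, 0, 0, 0, 0],
  [0, 0, 0, 0, 0],
  [0, 0, 0, 0, 0],
])

```text
time_s: 27.73
ee_pos: [0.4692, -0.2143, 0.1484]
tool_rot: [-90.0, 0.0, -5.9]
force: [-0.0, 0.9, -0.2]
gripper_width: 0.0854
```

move_arm([
  [0, 0, -0.015, 0, 0],
  [0, 0, -0.03, 0, 0],
  [0, 0, -0.035, 0, 0],
  [0, 0, -0.035, 0, 0],
  [0, 0, -0.025, 0, 0],
  [0, -0.02, 0, -0.03, 0],
  [0, -0.02, 0, -0.03, 0],
  [0, 0, 0, 0, 0],
  [0, 0, 0, 0, 0],
])

```text
time_s: 28.48
ee_pos: [0.4224, -0.271, 0.2886]
tool_rot: [-90.0, -0.0, -6.1]
force: [0.5, 0.4, 0.1]
gripper_width: 0.0855
```

```bash
python3 - <<'E'
from h import *
need([.4687,-.2141,.1492])
snap('wrist','w18.png');snap('scene','s18.png');snap('top','t18.png')
E
```

```text
tool d [0.0399 0.1394 0.0615] norm 0.1575391191302117 pos [ 0.4224 -0.271   0.2886] [-89.999   -0.0222  -6.1076] F [0.497  0.4212 0.0919] t 28.4833 w 0.08549829720671726
```

View pics/w18.png

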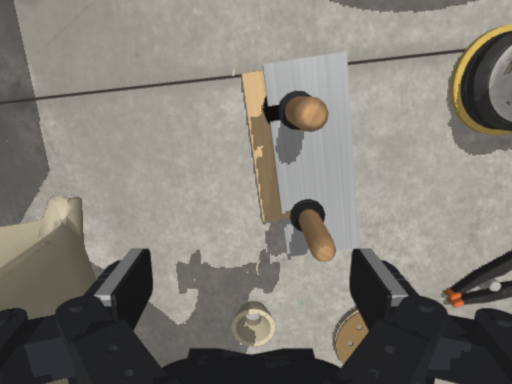

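View pics/s18.png

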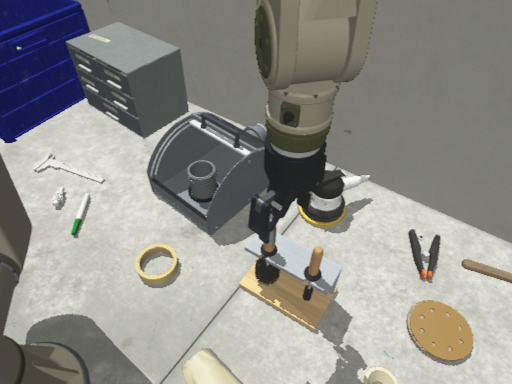

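View pics/t18.png

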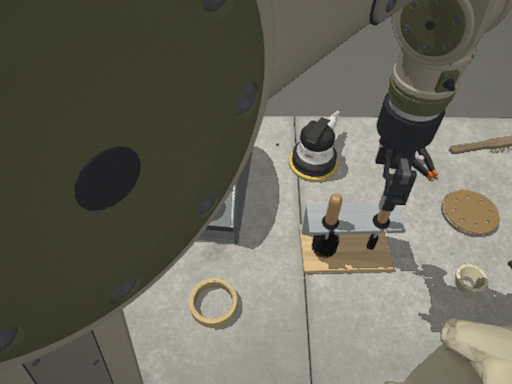

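```bash
python3 -c "
from h import *
s=arm.state();print(s['time_s'],s['force']);print(arm.job_done())"
```

```text
28.6333 [ 0.0866  0.1532 -0.2244]
the job is handed in; nothing more can be done
None
```

I opened the shutter, brushed out the canister, hung the wide brush back in its slot and handed the job in at 28.6 s.

- **Shutter:** I raised it by its pull bar to about 1.1 rad (63°) and let go; its weight carried it on open. It still stood open in the last scene picture.
- **Strokes:** I took the wide brush from the left slot and made five full strokes. Each one started on the canister floor, with the tool stopping at z = 0.140 m every time. Each ended with the nose, worked out from the tool height, about 7 to 10 mm above the rim. The highest force read at the floor was about 16 N on stroke two, and only about 1 N was read on the last two.
- **Brush put back:** The brush went back to its original grasp pose within 1 mm, then I released it and moved clear.
- **Last pictures:** The wide brush hangs in the left slot and the slim brush is untouched in the right. The canister stands upright in its ring. In the last top view the arm hid the hood, so the shutter and canister are confirmed only by the scene view there.
- **Disagreements:** The canister's inside diameter measured 60 to 62 mm in the pictures against the 58 mm given. The cameras also differed by 1 to 3 mm in absolute position. I set the brush over the canister by their relative offset, and it went in without wall contact that I could feel.

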